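Set up the vibrating table for a pour with a fingertip

TASK

Get the vibrating table ready for a pour, working with a fingertip and lifting nothing. First push the larger of the two moulds back on the plate until it sits flat against the stop rail; then turn the selector clockwise by its bar handle, click by click, until it rests at the fifth dot after the open off ring; last press the low round start button all the way in and let it come back. Do not shift the small mould that is already at the rail, do not press the mushroom-headed stop button, and leave the things around the machine where they are.

Things in the scene. Friction and masses are not known exactly. Their poses are not given: they have to be found in the camera images.
- vibrator: Vibrating table, 280 mm deep (x), 400 mm wide (y), fixed. Origin on the bench top under its middle; x to its back (away from the robot, within 0.25 rad), y to its left, z up. Left: the plate, rubber top 62 mm above the bench, x -0.136 to 0.136, y -0.040 to 0.210. Right: the control cabinet, x -0.138 to 0.138, y -0.193 to -0.043, its level face plate 81 mm above the bench.
- rail_middle (a point): Foot of the stop rail's front face, at plate-top height, midway along the rail (vibrator frame 0.105, 0.085, 0.062); axes as the vibrator's. The rail is a steel strip, 30 mm high, across the whole back of the plate.
- mould_centre (a point): Centre (half-way up) of the larger mould: an open blue silicone block, 86 (x) by 91 (y) by 46 mm high, about 0.35 kg, loose on the plate, 15 to 90 mm short of the rail and turned by up to 0.2 rad. Axes as the vibrator's when square. It slides at about 2 to 6 N. At the rail its centre is at vibrator x = 0.062.
- small_mould_centre (a point): Centre (half-way up) of the smaller mould: a teal silicone block, 70 (x) by 61 (y) by 30 mm high, already against the rail at the left end of the plate, loose. Not to be shifted.
- selector_axis (a point): Where the selector's vertical axis meets the face plate (vibrator frame 0.038, -0.118, 0.081); axes as the vibrator's, does not turn. Scale, 58 mm from the axis: open off ring at the left (+y), then six growing dots, one every 30 degrees clockwise (third at +x, sixth at -y). Nothing else stands on the face plate within 75 mm; the mould plate, 19 mm lower, begins 78 mm to the left.
- selector (a joint): Selector angle, rad: 0 at the off ring, grows clockwise from above; detents at 0, 0.524, 1.047, 1.571, 2.094, 2.618, 3.142 (off, dots 1 to 6); stops 0.03 beyond the ends. Pointer direction in the vibrator frame at angle a: (sin a, cos a). Starts at off, dot 1 or 2. About 0.1 Nm (3 N at 30 mm) to leave a detent; past half-way it snaps into the next by itself and stays.
- selector_pointer (a point): On the handle's pointer end, 40 mm from the axis, 20 mm above the face plate; turns with it, its y axis outward. The handle is a black upright bar through the axis, 43 mm long on the pointer side (white line on top), 26 mm on the other, 14 mm thick (11 mm beyond 24 mm out), with a hub of 17.5 mm radius, 6 to 33 mm above the face plate, over a skirt of 25 mm radius, 7 mm high.
- start_top (a point): Centre of the start button's top: low, flat, round, black, 30 mm diameter, 14 mm proud of the face plate, in a steel collar 40 mm wide and 5 mm high; the left one (+y) of the two at the near end of the cabinet. Moves down with it.
- start (a joint): Start button travel, m: 0 out, 0.006 fully in; a spring pushes it back out (1.5 N at first, 5 N fully in).
- stop_top (a point): Centre of the stop button's top: mushroom head 42 mm in diameter, 30 mm proud of the face plate, 68 mm to the right (-y) of the start button.
- stop (a joint): Stop button travel, m: 0 out, 0.006 fully in. Must stay out.
- cup: White casting cup, 70 mm across, 76 mm high, standing to the left of the machine; origin at its underside's centre. A bystander.
- screwdriver: Black-handled screwdriver, 175 mm long, lying to the right of the machine; origin at its underside's centre. A bystander.
- tape: Roll of masking tape, 100 mm across, 25 mm high, lying farther to the left; origin at its underside's centre. A bystander.
- wax: Green wax block, 50 by 70 by 30 mm, lying to the left of the machine; origin at its underside's centre. A bystander.
Not all that is in view belongs to the job. Leave any pink look-alike of the part that bears mould_centre alone.

How it is judged:
On the way, in this order (a step that is already met when the one before it is completed fails the run):
1. the larger mould stands flat against the stop rail (x of mould_centre in the frame of vibrator above 0.058 m and angle between the x axis of mould_centre and the x axis of vibrator, either way round below 0.07 rad and z of mould_centre in the frame of vibrator below 0.089 m), for 0.2 s.
2. the selector rests at the fifth dot (value of joint selector between 2.488 and 2.748 rad and velocity of joint selector between -0.3 and 0.3 rad/s), for 0.2 s.
3. the start button is pressed in (value of joint start above 0.0045 m), for 0.05 s.
At the end, for the whole second after the job is handed in: The larger mould stands on the plate against the rail (back face within 4 mm of it, square to it within 0.07 rad), the selector rests at the fifth dot (2.618 rad, within 0.13), start and stop buttons are out (within 1.5 mm), and the small mould is within 12 mm of where it was (all of step 1 and value of joint selector between 2.488 and 2.748 rad and value of joint each of start, stop below 0.0015 m and distance of small_mould_centre from where it was at the start of the episode below 0.012 m); the robot touches nothing.
It fails at once if the larger mould is lifted more than 8 mm off the plate (z of mould_centre in the frame of vibrator above 0.093 m).
It fails at once if the small mould is shifted by more than 12 mm or lifted (distance of small_mould_centre from where it was at the start of the episode above 0.012 m).
It fails at once if the stop button is pressed (more than 3 mm) (value of joint stop above 0.003 m).
It fails at once if the start button is pressed (more than 3 mm) before the mould is at the rail and the selector at the fifth dot (value of joint start above 0.003 m and not (x of mould_centre in the frame of vibrator above 0.058 m and angle between the x axis of mould_centre and the x axis of vibrator, either way round below 0.07 rad and z of mould_centre in the frame of vibrator below 0.089 m and value of joint selector between 2.488 and 2.748 rad)).
It fails at once if something around the machine is moved by more than 20 mm (distance of any of cup, screwdriver, tape, wax from where it was at the start of the episode above 0.02 m).
It also fails if it takes over 72 s, if anything falls off the work surface, if the arm or the gripper's body presses on something with over 40 N, if the wrist force passes 120 N, or if a joint passes its speed limit or range.

ROBOT

A 6-joint arm with a two-finger parallel gripper is mounted at the origin on a cart in front of the work surface, level with it; the furniture and walls round the work are solid. World frame = base frame: x ahead of the robot, y to its left, z up, the work surface at z = 0. Lengths are in m, angles in rad, forces in N, time in s.
With the tool pointing down it reaches from about 0.375 to 0.9 m from the base axis. Payload 3.1 kg.
Tool frame: the origin (TCP) lies midway between the tips of the shut fingers; the grasp point (between the pads) lies 19 mm behind it; x points along the fingers, z is the direction in which the jaws open and shut, and the axes are right-handed (so a half turn about x gives the same grasp; the last joint's range is limited). The gripper opens to 85 mm and grips with 20 to 120 N. Pads are 22 mm wide; open, the fingers measure 114 mm over their backs; the gripper's body (76 mm by 85 mm) begins 54 mm behind the grasp point. The pads swing forward as they close: fully open they stand 13 mm farther back than shut.
Start: joints at [0.964, 0.527, 1.433, -0, 1.181, -0.178], TCP at [0.26, 0.568, 0.205] pointing down, gripper open.
Joint ranges: [-3.08, 3.08], [-0.75, 2.2], [0.22, 2.44], [-1.43, 4.57], [0, 2.65], [-2.85, 2.85]. Speed limits (rad/s): [2.79, 2.79, 3.14, 3.14, 3.14, 3.14].

INTERFACE

Orientations are given as a unit quaternion [x, y, z, w].
In Python, from station import status, snapshot, camera_params, ticket gives the robot as it stands.
- The arm moves only by the tool arm_command, never from a script. Its argument "series" is a list that holds one entry, the list of rows, each a list of 4 numbers: the shift along the tool's x, y, z in mm, then the turn about the tool's x in rad. A call has 1 to 10 rows; each row shifts and turns the commanded pose from where the row before left it, along the tool's axes as they then stand; what a row does not reach is not made up. A row lasts 1/10 s, in which the tool goes at most 50 mm and 8.59 degrees, less where a joint would pass 70% of its speed; a pose out of reach is approached as far as the arm can. A call is refused whole if a number of a shift passes 50 or a number of a turn 0.15, either way. A call with a gripper value outside its range is refused whole. "jaw" is the opening in per cent of the stroke, from 0 (shut) to 100 (fully open), set as the call begins (left out, the last holds). The fingers move at their own pace and stop on an object; "force" is the grip in N (left out, the last holds). Time passes only in rows, so rows that do not move let the fingers close. It gives the time, the measured TCP pose, the force and the opening at its end, in the units of the state.
- status.sense(): the state, without advancing time (a new reading comes with each control period).
- snapshot(name): name is "scene" or "top" or "wrist"; returns the picture (384x512x3 uint8, red, green, blue); there is no depth.
- camera_params(name): a dict with "fovy" (degrees; the focal length in pixels is half the picture's height over the tangent of half this angle, whatever the lens; pixels are square), "cx", "cy" (the principal point, pixels), "extrinsics" (4x4, takes a point from camera to world coordinates); the wrist camera has in their place "mount" (4x4, takes a point from camera to tool coordinates, whose origin is the TCP and whose axes are the tool frame's). Camera axes: x right, y down, z forward; pixel columns grow to the right and rows downward; lengths in m; the calibration is good to about 2 mm. The wrist camera is an equidistant fisheye: a pixel r from the principal point sees the ray r / f radians off the axis. A picture is of the moment at which its call begins: read the wrist's pose just before it. camera_params takes no time and is no camera call.
- ticket.sign_off(): hands the job in, once; it reports no verdict.
The state is a dict: "t": time; "q": joint angles; "qd": joint speeds; "tau": joint torques, N m; "tcp_pos": TCP position; "tool_rot": TCP orientation; "force": force on the tool from outside, world axes, zero at the start; "ft_torque": the same for the moment, N m; "finger_gap": opening from 0.0 (shut) to 1.0 (fully open).
Only numpy, scipy, OpenCV 4.12 (cv2) and the standard library are available. Lean on these libraries where they do the work, as an engineer would, in place of code of your own. Each camera call takes 0.05 s, during which the arm holds its last target. There are 200 camera calls.

## Working session

There is one attempt and no reset: what is moved stays moved. The work goes in short steps, Python scripts to look and compute and a tool call to move; the robot and the scene stay as the last step left them, time stands still between calls to the robot, and variables do not carry over. Pictures are saved under pics/ and viewed, about 8 in all and at most 12, crops included, and the job is handed in when it is done.

Besides the shell and the picture viewer there is one more tool, called as a command line: name --argument value ..., lists and objects as JSON in quotes. arm_command: Moves the arm, as the interface text tells. Its arguments: {"type":"object","properties":{"series":{"type":"array"},"jaw":{"type":"number"},"force":{"type":"number"}},"required":["series"]}

```bash
ls; mkdir -p pics; python3 - <<'E'
from station import status, snapshot, camera_params
import cv2,numpy as np
s=status.sense();print(s)
for n in("scene","top"):
    im=snapshot(n);cv2.imwrite(f"pics/{n}0.png",im[:,:,::-1]);print(n,camera_params(n))
print(camera_params("wrist"))
E
```

```text
pics
{'t': 0.0, 'q': array([ 9.63535950e-01,  5.28448283e-01,  1.43394387e+00, -2.52784680e-05,
        1.18139162e+00, -1.78517681e-01]), 'qd': array([-1.02801555e-03,  6.82169280e-05, -3.87671690e-04,  1.65157595e-04,
        2.50714554e-04,  7.02797641e-04]), 'tau': array([ 1.13739486e-04, -4.42345655e+01, -1.78030086e+01, -2.77427080e-04,
        8.60455271e-03,  4.12480460e-06]), 'tcp_pos': array([0.25935986, 0.56777297, 0.20403145]), 'tool_rot': array([-0.38249515,  0.59563217,  0.38188723,  0.59420697]), 'force': array([0.51231962, 0.82915081, 0.42818969]), 'ft_torque': array([ 0.04285431,  0.02996003, -0.00420198]), 'finger_gap': 1.0023295495873503}
scene {'fovy': 43.89771223306835, 'cx': 246.13510351223954, 'cy': 197.3863786815616, 'extrinsics': array([[ 0.80074755, -0.34514605,  0.48956876, -0.25011087],
       [-0.59900001, -0.45929565,  0.65593178, -0.84851268],
       [-0.00153546, -0.81848745, -0.57452235,  1.00961082],
       [ 0.        ,  0.        ,  0.        ,  1.        ]])}
top {'fovy': 52.65698121088199, 'cx': 253.87150747700755, 'cy': 188.73495745423364, 'extrinsics': array([[ 0.01211182, -0.98235989,  0.18660749,  0.30004416],
       [-0.99991939, -0.01118794,  0.00600331,  0.21566474],
       [-0.00380966, -0.18666515, -0.98241621,  1.46497705],
       [ 0.        ,  0.        ,  0.        ,  1.        ]])}
{'fovy': 65.70646984690485, 'cx': 255.1852176772322, 'cy': 193.5854451919964, 'mount': array([[ 6.25228835e-04, -3.09620711e-01,  9.50859939e-01,
        -1.67550283e-01],
       [-4.02402322e-04, -9.50860126e-01, -3.09620507e-01,
         8.06524441e-02],
       [ 9.99999724e-01, -1.89044578e-04, -7.19097262e-04,
         6.43384808e-04],
       [ 0.00000000e+00,  0.00000000e+00,  0.00000000e+00,
         1.00000000e+00]])}
```

View pics/scene0.png

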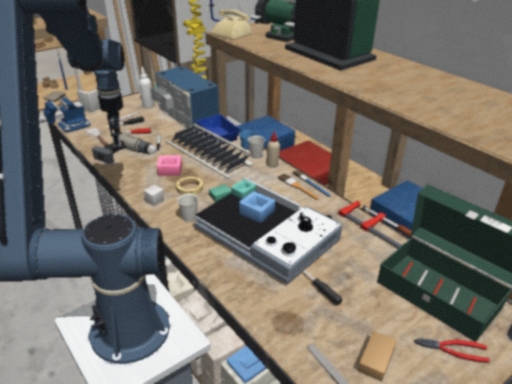

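View pics/top0.png

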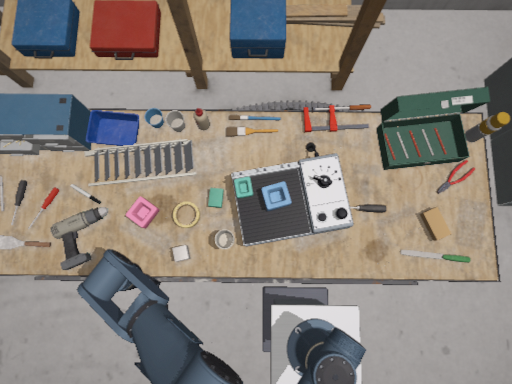

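Top view shows the larger blue mould at (275,196), the teal small mould at (243,187), and the pink look-alike at (143,212). The green wax is at (216,198). The selector is at (322,181), start at (322,217) and stop at (342,213). Other blue things, all off the machine, are the tray (113,128) and the boxes at the back. I choose the blue one on the plate at (275,196).

```bash
cat > h.py <<'E'
import cv2,numpy as np
from scipy.spatial.transform import Rotation as R
def foc(c): return 192/np.tan(np.radians(c["fovy"])/2)
def ray(c,uv,s=None):
    uv=np.asarray(uv,float); d=(uv-[c["cx"],c["cy"]])/foc(c)
    if s is None: T=c["extrinsics"]; v=np.append(d,1)
    else:
        W=np.eye(4);W[:3,:3]=R.from_quat(s["tool_rot"]).as_matrix();W[:3,3]=s["tcp_pos"];T=W@c["mount"]
        r=np.linalg.norm(d); v=np.append(d/max(r,1e-9)*np.sin(r),np.cos(r))
    v=T[:3,:3]@v; return T[:3,3],v/np.linalg.norm(v)
def plane(c,uv,z,s=None):
    o,v=ray(c,uv,s); return o+v*(z-o[2])/v[2]
def tri(r1,r2):
    (a,u),(b,w)=r1,r2
    t=np.linalg.lstsq(np.c_[u,-w],b-a,rcond=None)[0]
    p,q=a+t[0]*u,b+t[1]*w; return (p+q)/2,np.linalg.norm(p-q)
def blobs(im,lo,hi,amin=30):
    hsv=cv2.cvtColor(im,cv2.COLOR_RGB2HSV); m=cv2.inRange(hsv,lo,hi)
    cs,_=cv2.findContours(m,cv2.RETR_EXTERNAL,cv2.CHAIN_APPROX_NONE)
    return [c for c in cs if cv2.contourArea(c)>amin]
E
python3 - <<'E'
from h import *
from station import camera_params
C={n:camera_params(n) for n in("top","scene")}
I={n:cv2.imread(f"pics/{n}0.png")[:,:,::-1].copy() for n in C}
def near(bs,p): return min(bs,key=lambda b:np.linalg.norm(b.reshape(-1,2).mean(0)-p))
P={"blue":((98,90,80),(118,255,255)),"teal":((70,80,60),(90,255,255)),"white":((0,0,150),(180,45,255))}
at={"top":{"blue":(275,196),"teal":(243,187),"white":(325,193)},"scene":{"blue":(257,207),"teal":(243,186),"white":(297,240)}}
for k in P:
    B={n:near(blobs(I[n],*P[k]),at[n][k]) for n in C}
    for n in C:
        z={"blue":.108,"teal":.092,"white":.081}[k]
        w=np.array([plane(C[n],p,z)[:2] for p in B[n].reshape(-1,2)],np.float32)*1000
        r=cv2.minAreaRect(w); print(k,n,cv2.boundingRect(B[n]),np.round(r[0]),np.round(r[1]),round(r[2],1),np.round(cv2.boxPoints(r)).tolist())
for n,p,q in(("top",(230,145),(360,250)),("scene",(185,165),(345,285))):
    c=I[n][p[1]:q[1],p[0]:q[0]]; c=cv2.resize(c,None,fx=5 if n=="top" else 4,fy=5 if n=="top" else 4,interpolation=cv2.INTER_CUBIC);cv2.imwrite(f"pics/c_{n}.png",c[:,:,::-1]);print(c.shape)
E
```

```text
blue top (267, 183, 19, 21) [544. 147.] [66. 58.] 14.8 [[504.0, 166.0], [519.0, 110.0], [583.0, 127.0], [569.0, 183.0]]
blue scene (239, 191, 37, 31) [517. 126.] [125. 127.] 14.5 [[441.0, 171.0], [473.0, 49.0], [594.0, 80.0], [562.0, 202.0]]
teal top (234, 177, 19, 21) [566. 262.] [71. 59.] 11.3 [[526.0, 284.0], [537.0, 227.0], [607.0, 241.0], [595.0, 298.0]]
teal scene (210, 180, 46, 22) [522. 257.] [ 93. 157.] 78.7 [[435.0, 227.0], [590.0, 196.0], [608.0, 287.0], [453.0, 318.0]]
white top (300, 153, 60, 79) [560. -53.] [271. 176.] 11.0 [[410.0, 7.0], [443.0, -166.0], [709.0, -114.0], [676.0, 59.0]]
white scene (256, 271, 17, 13) [ 351. -123.] [25. 52.] 3.0 [[337.0, -98.0], [340.0, -150.0], [365.0, -149.0], [362.0, -97.0]]
(525, 650, 3)
(480, 640, 3)
```

View pics/c_top.png

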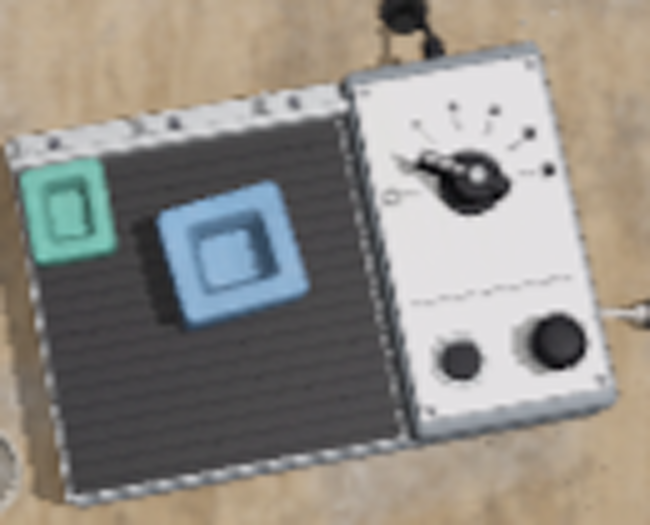

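View pics/c_scene.png

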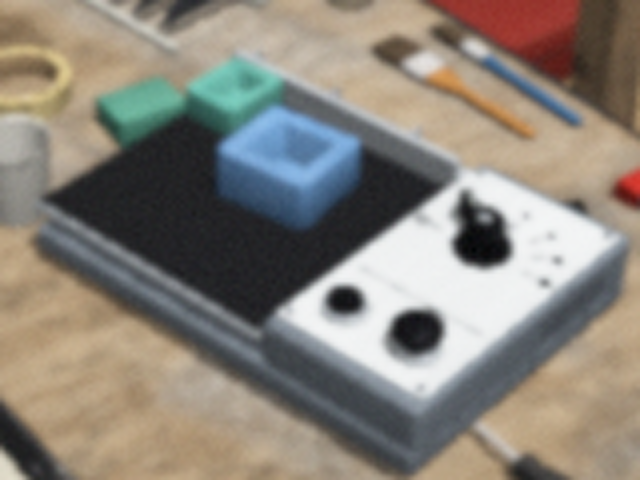

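Top crop: mould top corners are (157,213), (275,181), (309,292) and (187,327). Five dots are visible plus the off ring at (391,197), and the pointer covers dot 1, so the selector starts at dot 1. Start is at (461,359) and stop at (557,340). I'll fit the machine pose and triangulate heights.

```bash
python3 - <<'E'
from h import *
from scipy.optimize import least_squares
from station import camera_params
T,S=camera_params("top"),camera_params("scene")
t=lambda p:(230+(p[0]+.5)/5-.5,145+(p[1]+.5)/5-.5)
s=lambda p:(185+(p[0]+.5)/4-.5,165+(p[1]+.5)/4-.5)
for n,a,b in(("mouldF",(309,292),(298,190)),("mouldL",(187,327),(218,155)),("mouldB",(157,213),(285,107)),("mouldR",(275,181),(361,150)),("start",(461,359),(344,299)),("stop",(557,340),(417,330)),("off",(391,197),(425,218)),("dot6",(548,170),(544,283)),("dot5",(530,132),(557,260)),("dot4",(495,110),(550,236))):
    print(n,np.round(tri(ray(T,t(a)),ray(S,s(b)))[0]*1000),round(1000*tri(ray(T,t(a)),ray(S,s(b)))[1],1))
obs=[((391,197),0),((415,125),2),((452,107),3),((495,110),4),((530,132),5),((548,170),6)]
L=[];W=[]
for p,k in obs:
    a=k*np.pi/6;L.append([.038+.058*np.sin(a),-.118+.058*np.cos(a)]);W.append(plane(T,t(p),.081)[:2])
L,W=np.array(L),np.array(W)
f=lambda x:((L@R.from_euler('z',x[2]).as_matrix()[:2,:2].T+x[:2])-W).ravel()
r=least_squares(f,[.55,.05,.2]);x=r.x;print("vib",x,np.abs(r.fun).max())
M=R.from_euler('z',x[2]).as_matrix()[:2,:2]
print("sel",M@[.038,-.118]+x[:2])
for n,p,z in(("start",(461,359),.095),("stop",(557,340),.111)):
    w=plane(T,t(p),z)[:2];print(n,w,M.T@(w-x[:2]))
c=np.array([plane(T,t(p),.108)[:2] for p in((309,292),(187,327),(157,213),(275,181))])
print("mould",c.mean(0),M.T@(c.mean(0)-x[:2]), (M.T@(c-x[:2]).T).T)
c=np.array([plane(T,t(p),.092)[:2] for p in((22,172),(98,157),(117,245),(42,265))]);print("small",(M.T@(c-x[:2]).T).T)
for p in((62,500),(412,437)):print("platefront",M.T@(plane(T,t(p),.062)[:2]-x[:2]))
E
```

```text
mouldF [506.  92. 107.] 5.0
mouldL [484. 176. 101.] 2.7
mouldB [567. 197. 102.] 6.2
mouldR [589. 115.  97.] 3.5
start [463. -18.  90.] 2.9
stop [476. -85.  99.] 2.7
off [582.  28.  82.] 0.6
dot6 [603. -86.  81.] 2.1
dot5 [631. -73.  82.] 3.6
dot4 [647. -48.  82.] 3.1
vib [0.53371091 0.07928073 0.19257245] 0.0011397535611836068
sel [ 0.59359185 -0.02926545]
start [ 0.46322641 -0.01787548] [-0.08777579 -0.08187066]
stop [ 0.47549773 -0.08272874] [-0.08814321 -0.14787366]
mould [0.53540813 0.14516555] [0.01427517 0.06434212] [[-0.02304833  0.01614692]
 [-0.0320183   0.10558514]
 [ 0.05223072  0.1114137 ]
 [ 0.05993659  0.02422272]]
small [[0.10258297 0.20122485]
 [0.10360788 0.14512883]
 [0.03739111 0.14318053]
 [0.03274957 0.19871463]]
platefront [-0.13281518  0.2144055 ]
platefront [-0.1338349  -0.04149911]
```

```bash
cat >> h.py <<'E'
V=[np.array([.5337,.0793]),.1926]
def v2w(p): c,s=np.cos(V[1]),np.sin(V[1]); return V[0]+np.array([[c,-s],[s,c]])@np.asarray(p)
def w2v(p): c,s=np.cos(V[1]),np.sin(V[1]); return np.array([[c,s],[-s,c]])@(np.asarray(p)-V[0])
def yaw(s): z=R.from_quat(s["tool_rot"]).as_matrix()[:,2]; return np.arctan2(z[1],z[0])
def togo(s,p,z,yw):  # after turning to world yaw yw of tool z: mm along tool x,y,z
    d=np.append(v2w(p),z)-s["tcp_pos"]; zz=np.array([np.cos(yw),np.sin(yw),0]); x=np.array([0,0,-1.]); y=np.cross(zz,x)
    return np.round(1000*np.array([d@x,d@y,d@zz]),1)
E
python3 - <<'E'
from h import *
from station import status
s=status.sense();print(R.from_quat(s["tool_rot"]).as_matrix().round(3));y=yaw(s);print("yaw",y)
for k in(1,-1):
    t=V[1]+k*np.pi/2; dt=(t-y+np.pi)%(2*np.pi)-np.pi; print(k,t,"turn about world z",dt,"tool x turn",-dt,togo(s,(-.085,.066),.205,t))
E
```

```text
[[-0.001 -0.909  0.416]
 [-0.002  0.416  0.909]
 [-1.     0.    -0.002]]
yaw 1.142024599232464
1 1.7633963267948967 turn about world z 0.6213717275624324 tool x turn -0.6213717275624324 [  -0.9  -90.7 -466. ]
-1 -1.3781963267948965 turn about world z -2.5202209260273607 tool x turn 2.5202209260273607 [ -0.9  90.7 466. ]
```

arm_command --series '[[[0,0,0,-0.124],[0,0,0,-0.124],[0,0,0,-0.124],[0,0,0,-0.124],[0,0,0,-0.124],[0,-8,-40,0],[0,-8,-40,0],[0,-8,-40,0],[0,-8,-40,0],[0,-8,-40,0]]]' --jaw 50

```text
t: 1.1
tcp_pos: [0.3372, 0.378, 0.2047]
tool_rot: [-0.546, 0.45, 0.546, 0.45]
force: [0.8, 0.0, 0.7]
finger_gap: 0.497
```

arm_command --series '[[[0,-8,-40,0],[0,-8,-40,0],[0,-8,-40,0],[0,-8,-40,0],[0,-8,-40,0],[0,-8,-40,0],[0,-3,-26,0],[0,0,0,0],[0,0,0,0],[0,0,0,0]]]'

```text
t: 2.1
tcp_pos: [0.437, 0.1289, 0.2048]
tool_rot: [-0.545, 0.45, 0.546, 0.45]
force: [0.7, 0.2, -0.6]
finger_gap: 0.5
```

```bash
python3 - <<'E'
from h import *
from station import *
s=status.sense();im=snapshot("wrist");cv2.imwrite("pics/w1.png",im[:,:,::-1]);c=camera_params("wrist")
print(s["t"],s["tcp_pos"],w2v(s["tcp_pos"][:2]),yaw(s),s["q"],s["finger_gap"],s["force"])
print(R.from_quat(s["tool_rot"]).as_matrix().round(3))
b=max(blobs(im,(98,90,80),(118,255,255)),key=cv2.contourArea)
a=cv2.approxPolyDP(b,6,True).reshape(-1,2)
for p in a: print(p,w2v(plane(c,p,.108,s)[:2]).round(4))
E
```

```text
2.1 [0.4369702  0.12894044 0.20480954] [-0.08543951  0.06723778] 1.7627392216855133 [ 4.05381965e-02  3.01306293e-01  1.84123027e+00  4.61281590e-04
  1.00007140e+00 -1.72245068e+00] 0.4998776219912317 [ 0.69930504  0.16775063 -0.55853353]
[[-0.001 -0.982 -0.191]
 [ 0.    -0.191  0.982]
 [-1.     0.001  0.001]]
[288 227] [-0.0452  0.1004]
[213 233] [-0.0386  0.0266]
[216 259] [-0.0087  0.0279]
[224 259] [-0.0089  0.0362]
[214 283] [0.0219 0.0238]
[220 306] [0.0543 0.0283]
[295 300] [0.0457 0.1128]
```

View pics/w1.png

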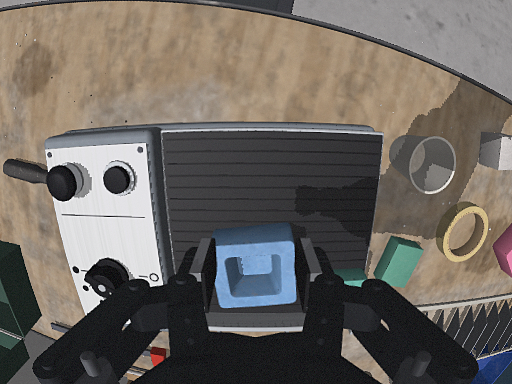

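The wrist view shows the blue mould (213–295, 227–306) between the fingertips laterally, with centre y about 0.067 in the vibrator frame. The fingers are in front of it. I'll go down and push.

arm_command --series '[[[26,0,0,0],[26,0,0,0],[26,0,0,0],[26,0,0,0],[18,0,0,0],[8,0,0,0],[0,0,0,0],[0,0,0,0],[0,-8,0,0],[0,-8,0,0]]]'

```text
t: 3.15
tcp_pos: [0.4549, 0.1315, 0.076]
tool_rot: [0.546, -0.449, -0.545, -0.451]
force: [-0.2, -0.3, 0.4]
finger_gap: 0.5
```

arm_command --series '[[[0,-8,0,0],[0,-5,0,0],[0,-5,0,0],[0,-5,0,0],[0,-5,0,0],[0,-5,0,0],[0,-5,0,0],[0,-5,0,0],[0,-5,0,0],[0,-5,0,0]]]'

```text
t: 4.15
tcp_pos: [0.506, 0.1413, 0.0749]
tool_rot: [0.546, -0.45, -0.545, -0.45]
force: [-1.7, -1.0, -0.3]
finger_gap: 0.5
```

```bash
cat > look.py <<'E'
from h import *
from station import *
s=status.sense();im=snapshot("top");c=camera_params("top")
print(s["t"],s["tcp_pos"].round(4),"vib",w2v(s["tcp_pos"][:2]).round(4),"yaw",yaw(s).round(3),"F",s["force"].round(1),s["finger_gap"].round(3))
for n,lo,hi,z,p in(("blue",(98,90,80),(118,255,255),.108,(280,190)),("teal",(70,80,60),(90,255,255),.092,(243,187))):
    bs=[b for b in blobs(im,lo,hi) if np.linalg.norm(b.reshape(-1,2).mean(0)-p)<20]
    for b in bs:
        w=np.array([w2v(plane(c,q,z)[:2]) for q in b.reshape(-1,2)],np.float32)*1000
        r=cv2.minAreaRect(w);print(n,np.round(r[0],1),np.round(r[1],1),round(r[2],1),"x",w[:,0].min(),w[:,0].max())
cv2.imwrite("pics/last_top.png",im[:,:,::-1])
E
python3 look.py
```

```text
Traceback (most recent call last):
  File "look.py", line 4, in <module>
    print(s["t"],s["tcp_pos"].round(4),"vib",w2v(s["tcp_pos"][:2]).round(4),"yaw",yaw(s).round(3),"F",s["force"].round(1),s["finger_gap"].round(3))
                                                                                                                          ^^^^^^^^^^^^^^^^^^^^^
AttributeError: 'float' object has no attribute 'round'
```

arm_command --series '[[[0,-5,0,0],[0,-5,0,0],[0,-4,0,0],[0,-4,0,0],[0,-3,0,0],[0,0,0,0]]]'

```text
t: 4.8
tcp_pos: [0.5272, 0.1454, 0.0751]
tool_rot: [0.546, -0.45, -0.545, -0.45]
force: [-0.5, 0.1, -0.7]
finger_gap: 0.498
```

```bash
sed -i 's/s\["finger_gap"\].round(3)/round(s["finger_gap"],3)/' look.py; python3 look.py
```

```text
4.8 [0.5272 0.1454 0.0751] vib [0.0063 0.0661] yaw 1.762 F [-0.5  0.1 -0.7] 0.498
teal [ 66.7 173.7] [58.9 71.3] 89.8 x 31.033016 102.32674
```

arm_command --series '[[[0,-2,0,0],[0,-2,0,0],[0,0,0,0]]]'

```text
t: 5.15
tcp_pos: [0.53, 0.1461, 0.075]
tool_rot: [-0.545, 0.45, 0.545, 0.45]
force: [-2.8, -0.6, 1.5]
finger_gap: 0.498
```

arm_command --series '[[[0,-2,0,0],[0,0,0,0]]]'

```text
t: 5.35
tcp_pos: [0.5307, 0.1464, 0.075]
tool_rot: [-0.545, 0.451, 0.546, 0.449]
force: [-4.6, -0.9, 3.9]
finger_gap: 0.499
```

```bash
python3 look.py
```

```text
5.35 [0.5307 0.1464 0.075 ] vib [0.0099 0.0664] yaw 1.762 F [-4.6 -0.9  3.9] 0.499
teal [ 66.8 173.5] [71.6 58.9] 0.3 x 31.033016 102.71115
```

arm_command --series '[[[0,-2,0,0],[0,-2,0,0],[0,0,0,0]]]'

```text
t: 5.7
tcp_pos: [0.5307, 0.1464, 0.0749]
tool_rot: [-0.543, 0.453, 0.548, 0.447]
force: [-10.9, -3.3, 10.6]
finger_gap: 0.503
```

arm_command --series '[[[0,3,0,0],[0,5,0,0],[0,12,0,0],[0,20,0,0],[0,20,0,0],[-25,0,0,0],[-40,0,0,0],[-40,0,0,0],[0,40,0,0],[0,0,0,0]]]'

```text
t: 6.7
tcp_pos: [0.434, 0.1281, 0.1807]
tool_rot: [-0.545, 0.45, 0.546, 0.45]
force: [-0.3, 0.4, 0.1]
finger_gap: 0.501
```

```bash
python3 look.py; python3 - <<'E'
import cv2
c=cv2.imread("pics/last_top.png")[145:250,225:360];cv2.imwrite("pics/t2.png",cv2.resize(c,None,fx=5,fy=5,interpolation=cv2.INTER_CUBIC))
E
```

```text
6.7 [0.434  0.1281 0.1807] vib [-0.0885  0.067 ] yaw 1.762 F [-0.3  0.4  0.1] 0.501
blue [64.  60.5] [58.6 55.7] 89.2 x 35.9137 91.88153
teal [ 67.2 173.5] [70.9 58.9] 0.3 x 31.679396 102.71115
```

View pics/t2.png

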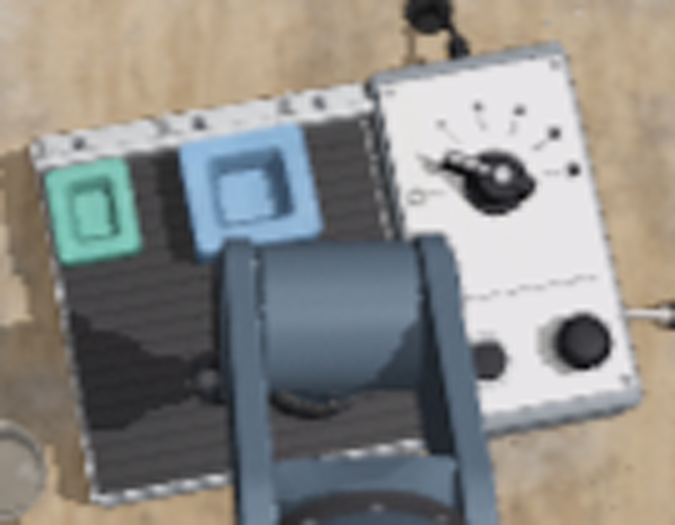

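The top view shows the mould's back edge flat on the rail ((180,148)–(303,125)), parallel to it. The small mould has not moved, and the pointer is still at dot 1. Next is the selector.

arm_command --series '[[[-5,0,0,0.149],[0,0,0,0.149],[0,0,0,0.149],[0,0,0,0.149],[0,0,0,0.149],[0,0,0,0.149],[0,0,0,0.149],[0,0,0,0.149],[0,0,0,0.149],[0,0,0,0.149]]]' --jaw 33

```text
t: 7.75
tcp_pos: [0.44, 0.1283, 0.1849]
tool_rot: [-0.094, 0.7, 0.094, 0.702]
force: [0.4, 0.1, -0.1]
finger_gap: 0.331
```

arm_command --series '[[[0,0,0,0.149],[0,0,0,0.149],[0,0,0,0.149],[0,0,0,0.149],[0,0,0,0]]]'

```text
t: 8.25
tcp_pos: [0.4397, 0.1283, 0.1849]
tool_rot: [0.114, 0.697, -0.114, 0.699]
force: [-1.3, 0.2, 0.4]
finger_gap: 0.333
```

```bash
python3 - <<'E'
from h import *
from station import status
s=status.sense();y=yaw(s);print(s["t"],s["tcp_pos"],y,s["q"],s["finger_gap"])
a=.524;t=V[1]-a;print("turn",y-t,togo(s,(.038+.033*np.sin(a),-.118+.033*np.cos(a)),.185,t))
E
```

```text
8.25 [0.43968596 0.1283028  0.18486105] -0.32385227879849343 [3.90491354e-02 3.33995950e-01 1.86233360e+00 1.53062494e-04
 9.42545058e-01 3.62810274e-01] 0.3327174242572458
turn 0.007547721201506596 [-1.000e-01 -6.590e+01  1.968e+02]
```

arm_command --series '[[[0,-11,33,0],[0,-11,33,0],[0,-11,33,0],[0,-11,33,0],[0,-11,33,0.008],[0,-11,32,0],[0,0,0,0],[0,0,0,0]]]'

```text
t: 9.05
tcp_pos: [0.604, 0.0022, 0.1843]
tool_rot: [0.117, 0.698, -0.116, 0.697]
force: [-0.1, 0.0, -0.4]
finger_gap: 0.324
```

```bash
python3 - <<'E'
from h import *
from station import *
s=status.sense();im=snapshot("wrist");c=camera_params("wrist");y=yaw(s);print(s["t"],s["tcp_pos"],y)
a=.524;t=V[1]-a;print("turn",y-t,togo(s,(.038+.033*np.sin(a),-.118+.033*np.cos(a)),.095,t))
W=np.eye(4);W[:3,:3]=R.from_quat(s["tool_rot"]).as_matrix();W[:3,3]=s["tcp_pos"];T=np.linalg.inv(W@c["mount"])
def proj(p):
    q=(T@np.append(p,1))[:3];th=np.arctan2(np.hypot(q[0],q[1]),q[2]);return np.array([c["cx"],c["cy"]])+foc(c)*th*q[:2]/np.hypot(q[0],q[1])
for n,p,z in(("axis",(.038,-.118),.114),("ptr",(.038+.043*np.sin(a),-.118+.043*np.cos(a)),.114),("off",(.038,-.06),.081),("dot6",(.038,-.176),.081)):
    u=proj(np.append(v2w(p),z));print(n,u.round());im=cv2.drawMarker(im.copy(),tuple(int(i) for i in u.round()),(255,0,0),0,8)
cv2.imwrite("pics/w2.png",im[:,:,::-1])
E
```

```text
9.05 [0.60396792 0.00219654 0.18425849] -0.33088665921220684
turn 0.0005133407877931928 [89.3 -0.1  0.4]
axis [257. 232.]
ptr [257. 185.]
off [226. 168.]
dot6 [284. 261.]
```

View pics/w2.png

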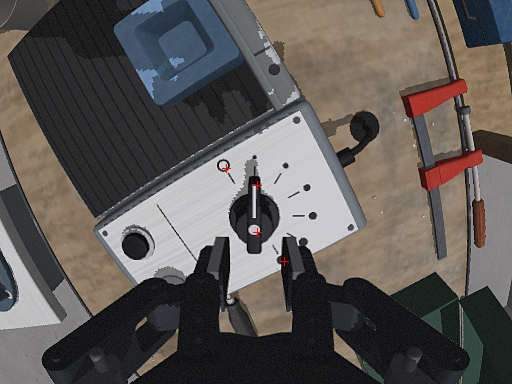

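The wrist view confirms the pointer at dot 1. The predicted axis and pointer marks fall on the hub (257,232) and the bar tip (257,185), and the jaws are symmetric about the bar. I'll descend astride the bar end.

arm_command --series '[[[25,0,0,0],[25,0,0,0],[20,0,0,0],[12,0,0,0],[7,0,0,0],[0,0,0,0],[0,0,0,0]]]'

```text
t: 9.8
tcp_pos: [0.6038, 0.0028, 0.0968]
tool_rot: [0.117, 0.697, -0.117, 0.698]
force: [0.0, -0.0, 0.3]
finger_gap: 0.33
```

arm_command --series '[[[0,-0.16,3.3,0.1],[0,-0.16,3.3,0.1],[0,-0.16,3.3,0.1],[0,-0.16,3.3,0.1],[0,-0.16,3.3,0.1],[0,-0.16,3.3,0.1],[0,0,0,0]]]'

```text
t: 10.5
tcp_pos: [0.6203, -0.0093, 0.0973]
tool_rot: [0.318, 0.631, -0.317, 0.633]
force: [0.5, -0.8, -1.1]
finger_gap: 0.33
```

```bash
cat > sel.py <<'E'
from h import *
from station import *
s=status.sense();p=w2v(s["tcp_pos"][:2])-[.038,-.118]
print(s["t"],"z",s["tcp_pos"][2].round(4),"theta pos",np.arctan2(p[0],p[1]).round(3),"theta yaw",round((V[1]-yaw(s))%6.283,3),"r",np.hypot(*p).round(4),"F",s["force"].round(1),s["finger_gap"],s["q"].round(2))
E
python3 sel.py
```

```text
10.5 z 0.0973 theta pos 1.122 theta yaw 1.125 r 0.0334 F [ 0.5 -0.8 -1.1] 0.32978766502994794 [-0.19  0.65  1.54 -0.    0.95  0.74]
```

arm_command --series '[[[0,-0.16,3.3,0.1],[0,-0.16,3.3,0.1],[0,-0.16,3.3,0.1],[0,-0.16,3.3,0.1],[0,-0.16,3.3,0.1],[0,-0.16,3.3,0.1],[0,-0.16,3.3,0.1],[0,-0.16,3.3,0.1],[0,-0.16,3.3,0.1],[0,0,0,0]]]'

```text
t: 11.5
tcp_pos: [0.6248, -0.0374, 0.0968]
tool_rot: [0.561, 0.431, -0.56, 0.431]
force: [1.0, -0.2, -0.4]
finger_gap: 0.326
```

arm_command --series '[[[0,-0.16,3.3,0.1],[0,-0.16,3.3,0.1],[0,-0.16,3.3,0.1],[0,-0.16,3.3,0.1],[0,-0.16,3.3,0.1],[0,-0.16,3.3,0.1],[0,-0.16,3.3,0.1],[0,0,0,0],[0,0,0,0]]]'

```text
t: 12.4
tcp_pos: [0.6118, -0.0555, 0.0964]
tool_rot: [0.674, 0.213, -0.674, 0.214]
force: [0.6, 0.3, -0.4]
finger_gap: 0.334
```

```bash
python3 sel.py
```

```text
12.4 z 0.0964 theta pos 2.728 theta yaw 2.721 r 0.0319 F [ 0.6  0.3 -0.4] 0.3335518489310303 [-0.27  0.65  1.55  0.    0.94  2.26]
```

arm_command --series '[[[-10,0,0,0],[-25,0,0,0],[-30,0,0,0],[-30,0,0,0],[0,0,0,0],[0,0,0,0]]]'

```text
t: 13.0
tcp_pos: [0.612, -0.0556, 0.1923]
tool_rot: [0.675, 0.212, -0.674, 0.213]
force: [0.1, -0.1, -0.4]
finger_gap: 0.33
```

```bash
python3 - <<'E'
from h import *
from station import *
s=status.sense();im=snapshot("wrist");cv2.imwrite("pics/w3.png",im[:,:,::-1]);print(s["tcp_pos"],yaw(s),s["q"])
E
```

```text
[ 0.61203952 -0.05558821  0.19234438] -2.5305977563817543 [-2.72204273e-01  5.26366895e-01  1.47528059e+00  2.90810518e-05
  1.13749391e+00  2.25838279e+00]
```

View pics/w3.png

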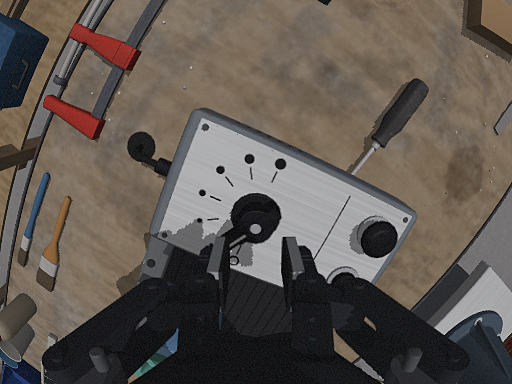

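```bash
python3 - <<'E'
import cv2
c=cv2.imread("pics/w3.png")[140:290,180:330];d=cv2.imread("pics/w2.png")[140:290,180:330]
import numpy as np
cv2.imwrite("pics/z3.png",cv2.convertScaleAbs(cv2.resize(np.hstack([d,c]),None,fx=2.6,fy=2.6,interpolation=cv2.INTER_CUBIC),alpha=1.8))
E
```

```text
(no output)
```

View pics/z3.png

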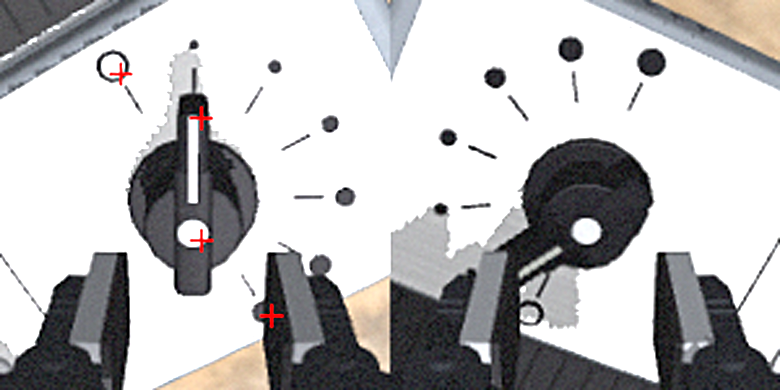

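The zoom shows the bar still pointing at dot 1: the fingers passed over it. From the picture, the tips at 33% opening stand about 25 mm behind the TCP, so they were near z = 0.12, above the bar. I'll go back by the reverse arc and descend lower, with force checks.

arm_command --series '[[[0,-0.36,-4.83,-0.147],[0,-0.36,-4.83,-0.147],[0,-0.36,-4.83,-0.147],[0,-0.36,-4.83,-0.147],[0,-0.36,-4.83,-0.147],[0,-0.36,-4.83,-0.147],[0,-0.36,-4.83,-0.147],[0,-0.36,-4.83,-0.147],[0,-0.36,-4.83,-0.147],[0,-0.36,-4.83,-0.147]]]'

```text
t: 14.05
tcp_pos: [0.6202, -0.012, 0.189]
tool_rot: [0.356, 0.612, -0.356, 0.61]
force: [0.4, 0.3, -0.1]
finger_gap: 0.331
```

arm_command --series '[[[0,-0.36,-4.83,-0.147],[0,-0.36,-4.83,-0.147],[0,-0.36,-4.83,-0.147],[0,-0.36,-4.83,-0.147],[0,-0.36,-4.83,-0.147],[20,0,0,0],[30,0,0,0],[30,0,0,0],[10,0,0,0],[0,0,0,0]]]'

```text
t: 15.05
tcp_pos: [0.6011, 0.003, 0.0984]
tool_rot: [0.115, 0.7, -0.115, 0.695]
force: [-0.3, 0.9, 0.5]
finger_gap: 0.323
```

```bash
python3 sel.py
```

```text
15.05 z 0.0984 theta pos 0.421 theta yaw 0.519 r 0.0331 F [-0.3  0.9  0.5] 0.32285900201773715 [-0.18  0.63  1.58  0.    0.93  0.15]
```

arm_command --series '[[[0,0,3.3,0],[5,0,0,0],[5,0,0,0],[5,0,0,0],[0,0,0,0]]]'

```text
t: 15.55
tcp_pos: [0.6058, 0.0016, 0.0855]
tool_rot: [0.115, 0.698, -0.115, 0.697]
force: [-0.7, 1.2, -0.3]
finger_gap: 0.332
```

arm_command --series '[[[3,0,0,0],[3,0,0,0],[0,0,0,0],[0,0,0,0]]]'

```text
t: 15.95
tcp_pos: [0.6063, 0.0016, 0.0799]
tool_rot: [0.115, 0.698, -0.115, 0.698]
force: [0.7, 0.1, -0.3]
finger_gap: 0.33
```

```bash
python3 sel.py
```

```text
15.95 z 0.0799 theta pos 0.583 theta yaw 0.52 r 0.0333 F [ 0.7  0.1 -0.3] 0.3297073557565734 [-0.18  0.66  1.58 -0.    0.89  0.15]
```

arm_command --series '[[[2,0,0,0],[2,0,0,0],[0,0,0,0]]]'

```text
t: 16.25
tcp_pos: [0.6061, 0.0016, 0.0757]
tool_rot: [0.115, 0.698, -0.115, 0.697]
force: [-0.9, -0.1, 0.5]
finger_gap: 0.329
```

arm_command --series '[[[0,-0.16,3.3,0.1],[0,-0.16,3.3,0.1],[0,-0.16,3.3,0.1]]]'

```text
t: 16.55
tcp_pos: [0.6117, -0.0022, 0.0754]
tool_rot: [0.219, 0.675, -0.22, 0.67]
force: [-3.5, 0.7, 0.7]
finger_gap: 0.329
```

```bash
python3 sel.py
```

```text
16.55 z 0.0754 theta pos 0.783 theta yaw 0.823 r 0.0326 F [-3.5  0.7  0.7] 0.32943839418116844 [-0.19  0.68  1.57  0.    0.9   0.44]
```

Contact now: 3.5 N against the bar. Continuing the arc.

arm_command --series '[[[0,-0.16,3.3,0.1],[0,-0.16,3.3,0.1],[0,-0.16,3.3,0.1],[0,-0.16,3.3,0.1],[0,-0.16,3.3,0.1],[0,-0.16,3.3,0.1],[0,-0.16,3.3,0.1],[0,-0.16,3.3,0.1],[0,-0.16,3.3,0.1],[0,0,0,0]]]'

```text
t: 17.55
tcp_pos: [0.6287, -0.0284, 0.0759]
tool_rot: [0.489, 0.511, -0.489, 0.511]
force: [0.3, -0.3, 0.1]
finger_gap: 0.333
```

```bash
python3 sel.py
```

```text
17.55 z 0.0759 theta pos 1.739 theta yaw 1.72 r 0.0351 F [ 0.3 -0.3  0.1] 0.3325817410940435 [-0.22  0.69  1.52  0.    0.92  1.3 ]
```

arm_command --series '[[[0,-0.3,3.3,0.1],[0,-0.3,3.3,0.1],[0,-0.3,3.3,0.1],[0,-0.3,3.3,0.1],[0,-0.3,3.3,0.1],[0,-0.3,3.3,0.1],[0,-0.3,3.3,0.1],[0,-0.3,3.3,0.1],[0,-0.3,3.3,0.1]]]'

```text
t: 18.45
tcp_pos: [0.6166, -0.0537, 0.0761]
tool_rot: [0.663, 0.247, -0.662, 0.247]
force: [0.3, 1.7, -0.2]
finger_gap: 0.331
```

arm_command --series '[[[0,-0.2,3,0.09],[0,0,0,0],[0,0,0,0]]]'

```text
t: 18.75
tcp_pos: [0.614, -0.056, 0.0761]
tool_rot: [0.673, 0.218, -0.673, 0.218]
force: [0.3, -1.0, 0.6]
finger_gap: 0.332
```

```bash
python3 sel.py
```

```text
18.75 z 0.0761 theta pos 2.684 theta yaw 2.707 r 0.0337 F [ 0.3 -1.   0.6] 0.33172785204292476 [-0.27  0.68  1.56 -0.    0.9   2.24]
```

arm_command --series '[[[-10,0,0,0],[-25,0,0,0],[-35,0,0,0],[-35,0,0,0],[0,0,0,0],[0,0,0,0]]]'

```text
t: 19.35
tcp_pos: [0.6146, -0.0561, 0.1828]
tool_rot: [0.674, 0.217, -0.672, 0.218]
force: [-0.5, -0.3, -0.5]
finger_gap: 0.325
```

```bash
python3 - <<'E'
from h import *
from station import *
s=status.sense();im=snapshot("wrist");cv2.imwrite("pics/w4.png",cv2.convertScaleAbs(cv2.resize(im[120:320,150:430,::-1],None,fx=2.5,fy=2.5,interpolation=cv2.INTER_CUBIC),alpha=1.6));print(s["t"],s["tcp_pos"],yaw(s),s["q"])
t=V[1]-np.pi
E
```

```text
19.35 [ 0.61461954 -0.05611713  0.18275441] -2.5157391720529443 [-2.71859782e-01  5.40523170e-01  1.47863996e+00 -5.64787256e-05
  1.11927692e+00  2.24390636e+00]
```

View pics/w4.png

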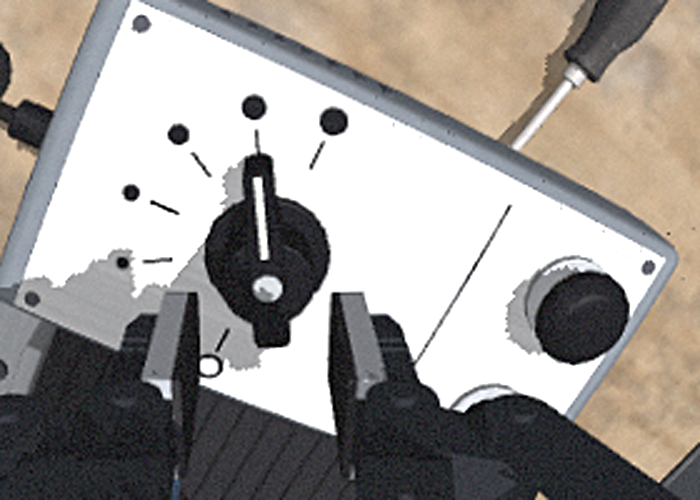

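The wrist view shows the white line pointing at the fifth dot (dot 5 at (254,107), dot 6 at (333,121) clear). Now the start button, with fingers shut.

arm_command --series '[[[0,0,0,0.14],[0,0,0,0.14],[0,0,0,0]]]' --jaw 0

```text
t: 19.7
tcp_pos: [0.6127, -0.0557, 0.1794]
tool_rot: [-0.695, -0.122, 0.698, -0.121]
force: [0.2, -0.5, -0.9]
finger_gap: -0.001
```

```bash
python3 - <<'E'
from h import *
from station import *
s=status.sense();print(s["tcp_pos"],yaw(s),s["q"],s["finger_gap"],togo(s,(-.088,-.082),.15,yaw(s)))
E
```

```text
[ 0.61274583 -0.05574801  0.1793736 ] -2.796283327627694 [-2.72123184e-01  5.44749397e-01  1.48134754e+00 -1.57377828e-05
  1.11904185e+00  2.52417000e+00] -0.001353389705605785 [ 29.4 -86.2 128.1]
```

arm_command --series '[[[0,-22,32,0],[0,-22,32,0],[0,-22,32,0],[0,-20,32,0],[10,0,0,0],[0,0,0,0],[0,0,0,0]]]'

```text
t: 20.4
tcp_pos: [0.4657, -0.0188, 0.1708]
tool_rot: [0.697, 0.122, -0.696, 0.122]
force: [-0.1, 0.3, -0.3]
finger_gap: 0.004
```

```bash
python3 - <<'E'
from h import *
from station import *
s=status.sense();im=snapshot("wrist");c=camera_params("wrist");print(s["tcp_pos"],yaw(s),s["q"],togo(s,(-.088,-.082),.1,yaw(s)),s["force"])
W=np.eye(4);W[:3,:3]=R.from_quat(s["tool_rot"]).as_matrix();W[:3,3]=s["tcp_pos"];T=np.linalg.inv(W@c["mount"]);im=im.copy()
for p,z in(((-.088,-.082),.095),((-.088,-.148),.111)):
    q=(T@np.append(np.append(v2w(p),z),1))[:3];h=np.hypot(*q[:2]);u=np.array([c["cx"],c["cy"]])+foc(c)*np.arctan2(h,q[2])*q[:2]/h;print(u)
    cv2.drawMarker(im,tuple(int(i) for i in u.round()),(255,0,0),0,10)
cv2.imwrite("pics/w5.png",cv2.convertScaleAbs(cv2.resize(im[120:320,150:430,::-1],None,fx=2.5,fy=2.5),alpha=1.6))
E
```

```text
[ 0.46565705 -0.01880517  0.17079064] -2.795584925043492 [-2.80827981e-01  3.67572988e-01  1.85838068e+00 -4.31864256e-05
  9.14869171e-01  2.51478341e+00] [70.8 -1.6  2.2] [-0.05057105  0.25041383 -0.3279553 ]
[257.20946179 194.29319004]
[270.72708212 119.11856658]
```

View pics/w5.png

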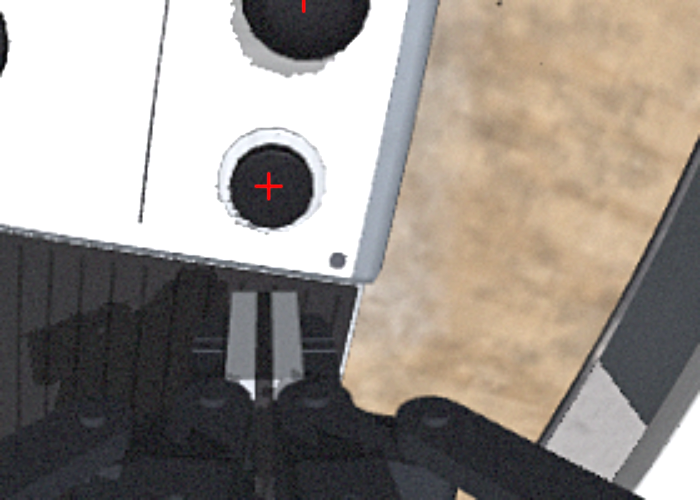

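The marker falls on the start button centre, and the stop is clear to the +y side of the tool. I'll descend with force checks.

arm_command --series '[[[20,-1.6,2.2,0],[20,0,0,0],[15,0,0,0],[10,0,0,0],[5,0,0,0],[0,0,0,0],[0,0,0,0]]]'

```text
t: 21.15
tcp_pos: [0.4624, -0.0178, 0.1013]
tool_rot: [0.697, 0.121, -0.696, 0.121]
force: [0.1, -0.5, 0.3]
finger_gap: -0.001
```

arm_command --series '[[[2,0,0,0],[2,0,0,0],[2,0,0,0],[0,0,0,0],[0,0,0,0]]]'

```text
t: 21.65
tcp_pos: [0.4617, -0.0176, 0.095]
tool_rot: [-0.697, -0.121, 0.697, -0.121]
force: [-0.1, -0.2, -0.4]
finger_gap: 0.002
```

arm_command --series '[[[2,0,0,0],[2,0,0,0],[0,0,0,0],[0,0,0,0]]]'

```text
t: 22.05
tcp_pos: [0.4617, -0.0176, 0.0909]
tool_rot: [-0.697, -0.121, 0.697, -0.121]
force: [1.0, -0.2, -0.6]
finger_gap: -0.004
```

arm_command --series '[[[2,0,0,0],[2,0,0,0],[0,0,0,0],[0,0,0,0]]]'

```text
t: 22.45
tcp_pos: [0.4617, -0.0176, 0.0869]
tool_rot: [-0.697, -0.121, 0.697, -0.121]
force: [-0.9, 0.7, -0.1]
finger_gap: -0.001
```

arm_command --series '[[[2,0,0,0],[2,0,0,0],[0,0,0,0],[0,0,0,0]]]'

```text
t: 22.85
tcp_pos: [0.4617, -0.0176, 0.0829]
tool_rot: [-0.697, -0.121, 0.697, -0.121]
force: [-0.2, 0.2, -0.4]
finger_gap: -0.004
```

arm_command --series '[[[2,0,0,0],[2,0,0,0],[0,0,0,0],[0,0,0,0]]]'

```text
t: 23.25
tcp_pos: [0.4617, -0.0176, 0.0789]
tool_rot: [-0.697, -0.121, 0.697, -0.121]
force: [-0.0, 0.1, 0.3]
finger_gap: -0.007
```

arm_command --series '[[[2,0,0,0],[2,0,0,0],[0,0,0,0],[0,0,0,0]]]'

```text
t: 23.65
tcp_pos: [0.4617, -0.0176, 0.0749]
tool_rot: [-0.697, -0.121, 0.697, -0.121]
force: [0.3, -0.3, -0.4]
finger_gap: -0.001
```

arm_command --series '[[[2,0,0,0],[0,0,0,0],[0,0,0,0]]]'

```text
t: 23.95
tcp_pos: [0.4617, -0.0176, 0.073]
tool_rot: [-0.697, -0.121, 0.697, -0.121]
force: [0.4, -0.3, -0.1]
finger_gap: 0.001
```

arm_command --series '[[[2,0,0,0],[0,0,0,0],[0,0,0,0]]]'

```text
t: 24.25
tcp_pos: [0.4617, -0.0176, 0.0709]
tool_rot: [-0.697, -0.121, 0.697, -0.121]
force: [-0.3, -0.6, 0.1]
finger_gap: -0.003
```

arm_command --series '[[[2,0,0,0],[0,0,0,0],[0,0,0,0]]]'

```text
t: 24.55
tcp_pos: [0.4617, -0.0176, 0.0689]
tool_rot: [-0.697, -0.121, 0.697, -0.121]
force: [0.3, -0.6, 0.1]
finger_gap: 0.001
```

arm_command --series '[[[2,0,0,0],[0,0,0,0],[0,0,0,0]]]'

```text
t: 24.85
tcp_pos: [0.4618, -0.0176, 0.0671]
tool_rot: [-0.697, -0.121, 0.697, -0.121]
force: [-1.1, 0.2, 1.5]
finger_gap: -0.001
```

arm_command --series '[[[2,0,0,0],[0,0,0,0],[0,0,0,0]]]'

```text
t: 25.15
tcp_pos: [0.4618, -0.0176, 0.0651]
tool_rot: [0.697, 0.121, -0.697, 0.121]
force: [-0.4, -0.5, 3.3]
finger_gap: 0.003
```

Contact with the spring at about z = 0.068 and rising. I'll press to the end, hold, and release.

arm_command --series '[[[2,0,0,0],[2,0,0,0],[1,0,0,0],[0,0,0,0],[0,0,0,0]]]'

```text
t: 25.65
tcp_pos: [0.4619, -0.0176, 0.0624]
tool_rot: [0.697, 0.121, -0.696, 0.122]
force: [-4.8, 1.8, 27.0]
finger_gap: -0.002
```

arm_command --series '[[[-3,0,0,0],[-5,0,0,0],[-15,0,0,0],[-30,0,0,0],[-40,0,0,0],[-40,0,0,0],[0,-30,0,0],[0,0,0,0]]]'

```text
t: 26.45
tcp_pos: [0.4502, 0.0125, 0.1937]
tool_rot: [0.697, 0.122, -0.697, 0.122]
force: [-1.0, 0.2, -0.3]
finger_gap: -0.001
```

arm_command --series '[[[0,-40,-5,0],[0,-40,-5,0],[0,-40,-5,0],[0,-40,-5,0],[0,-40,0,0],[0,-40,0,0],[0,0,0,0],[0,0,0,0]]]'

```text
t: 27.25
tcp_pos: [0.3918, 0.2006, 0.1912]
tool_rot: [0.695, 0.165, -0.69, 0.114]
force: [0.4, 0.5, 0.5]
finger_gap: 0.002
```

```bash
python3 look.py; python3 - <<'E'
import cv2
a=cv2.imread("pics/last_top.png")[140:255,205:365];cv2.imwrite("pics/t3.png",cv2.resize(a,None,fx=5,fy=5,interpolation=cv2.INTER_CUBIC))
E
```

```text
27.25 [0.3918 0.2006 0.1912] vib [-0.1161  0.1462] yaw -2.744 F [0.4 0.5 0.5] 0.002
blue [66.7 60.5] [58.2 62.3] 90.0 x 35.563747 97.814255
teal [ 67.2 173.2] [70.9 59.5] 0.3 x 31.679396 102.71115
```

View pics/t3.png

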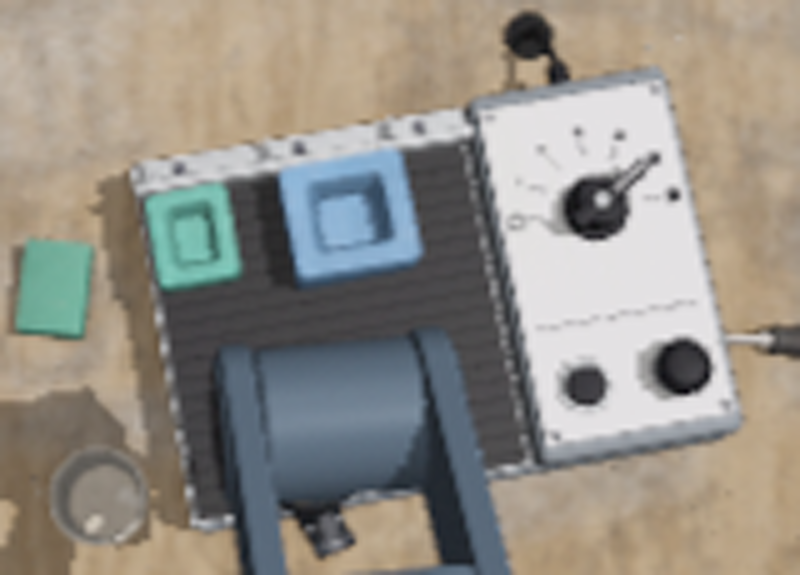

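The last top view shows the mould square at the rail ((280,168)–(403,147)) and the pointer on dot 5 (655,158). Both buttons and the bystanders are in place, and the arm is clear. Handing in.

```bash
python3 -c "from station import ticket; print(ticket.sign_off())"
```

```text
the job is handed in; nothing more can be done
None
```

I did all three steps in order and handed the job in; the last arm move ended at about 27 s of the 72 s limit. No verdict was reported.

- **Mould:** I pushed the larger mould back with two fingertips until it stalled against the rail at about 11 N. In the last top view it is square to the rail (colour-mask angle 90.0°). I did not measure its final gap to the rail. The small mould's measured centre moved by less than 1 mm.
- **Selector:** It started at dot 1. My first sweep passed over the bar without touching it. The fingertips turned out to stand about 25 mm behind the reported tool point. A lower sweep turned it, and both the close wrist view and the last top view show the pointer at the fifth dot.
- **Start button:** The spring force built up from about z = 0.068. The reading was 27 N when the button bottomed, well above the 5 N spring, so it was fully in. I then released it. Its return is judged only from the last top view, which shows nothing wrong but cannot measure 1.5 mm.
- **Everything else:** I never brought the fingers near the stop button. The cup, wax and screwdriver look unmoved in that view; the tape was outside the final crop, and the arm only passed well above it.

The unexplained disagreement is the fingertip offset: it also appeared with the fingers shut (contact at about z = 0.068 where the stated heights give 0.095).

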